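# Square a specimen block in the corner of the squaring plate

## Task

Pick up the longer of the two grey specimen blocks and set it upright on the dark steel squaring plate, with its long side flat against the long fence and its end against the short fence. Gently press it into that corner so that it bears on both fences at once, and finish while still holding it there with the hand, pressing steadily on both; do not let go. Leave the shorter block and everything else lying on the worktop where it is.

Things in the scene. Friction and masses are not known exactly. Their poses are not given: they have to be found in the camera images.
- long_block_center (a point): centre (half-way up) of the longer block, the one to handle: loose upright grey plastic block 40 mm (its x) by 66 mm (y) by 52 mm high, about 0.17 kg, white inlay and a round polished sample (22 mm wide, 1 mm proud) on top; starts standing on the worktop. Grip it across the 40 mm, by its upper half: the fences are 10 mm high, so keep fingertips 13 mm or more above its underside.
- long_block: the same longer block; origin at the centre of its underside, x across its 40 mm width, y along its 66 mm length, z up
- short_block_center (a point): centre (half-way up) of the shorter block, which is to be left alone: same look, 40 mm (x) by 46 mm (y) by 52 mm high
- square_plate: squaring plate, fixed to the worktop: dark steel plate 150 mm (x) by 170 mm (y), 10 mm thick, origin at the centre of its underside on the worktop, with two lighter steel fences along its far (+x) and left (+y) edges; an engraved scale runs along the near edge
- corner (a point): inner corner of the plate, on its top face (10 mm above the worktop), where the inner faces of the fences would meet; axes as the plate. The long fence's inner face is the plane x = 0 here, the short fence's y = 0; the block belongs at x < 0, y < 0. Seated, its centre lies at x = -20, y = -33, z = +26 mm, its length along y (either end first).
- long_fence: steel fence 16 mm (x) by 130 mm (y), 10 mm high above the plate, rigidly fixed to it; origin at the centre of its underside; inner face looks to the plate's -x; its end stops 6 mm short of the corner. The block slides along fences and plate with friction of about 0.6, so one push can mask the other
- short_fence: steel fence 104 mm (x) by 16 mm (y), 10 mm high above the plate, rigidly fixed to it; origin at the centre of its underside; inner face looks to the plate's -y; its end stops 6 mm short of the corner
- petri_0: bystander: round lidded glass dish, 64 mm wide, 17 mm high; origin under its centre
- petri_2: bystander: round lidded glass dish, 54 mm wide, 17 mm high; origin under its centre
- fibre_pen: bystander: blue pen, 124 mm long (y), 12 mm thick, lying between the two blocks; origin under its centre
- marker: bystander: red and white marker, 135 mm long (y), 17 mm thick, origin under its centre
- tweezers: bystander: steel tweezers, 122 mm long (y), 9 mm high; origin under their centre
- polish_tin: bystander: flat round tin, 64 mm wide, 24 mm high; origin under its centre
- loupe: bystander: small folding magnifier, 27 by 42 mm, 13 mm high; origin under its centre

How it is judged:
On the way:
1. the longer block is lifted clear of the worktop by the hand (height (world z) of long_block_center above 0.05 m and contact force between long_block and the fingers above 1 N), for 0.2 s.
At the end, for the whole second after the job is handed in: The longer block stands in the plate's corner, within 2 mm of its seated place (3 mm in height), square within 2 and upright within 3 degrees, at rest, the hand still on it, bearing on each fence with 1 to 30 N (x of long_block_center in the frame of corner between -0.022 and -0.018 m and y of long_block_center in the frame of corner between -0.035 and -0.031 m and z of long_block_center in the frame of corner between 0.023 and 0.029 m and angle between the x axis of long_block and the x axis of square_plate, either way round below 0.035 rad and angle between long_block's own z axis and vertical below 0.05 rad and contact force between long_block and long_fence between 1 and 30 N and contact force between long_block and short_fence between 1 and 30 N and contact force between long_block and the fingers above 1 N and linear speed of long_block below 0.01 m/s); the arm keeps its last pose, push and grip.
It fails at once if the shorter block is moved by more than 20 mm (distance of short_block_center from where it was at the start of the episode above 0.02 m).
It fails at once if another thing lying on the worktop is moved by more than 25 mm (distance of any of petri_0, petri_2, fibre_pen, marker, tweezers, polish_tin, loupe from where it was at the start of the episode above 0.025 m).
It fails at once if the block is rammed against a fence with more than 60 N (contact force between long_block and long_fence above 60 N or contact force between long_block and short_fence above 60 N).
It also fails if it takes over 45 s, if anything falls off the work surface, if the arm or the gripper's body presses on something with over 40 N, if the wrist force passes 120 N, or if a joint passes its speed limit or range.

## Robot

A 6-joint arm with a two-finger parallel gripper is mounted at the origin on a cart in front of the work surface, level with it; the furniture and walls round the work are solid. World frame = base frame: x ahead of the robot, y to its left, z up, the work surface at z = 0. Lengths are in m, angles in rad, forces in N, time in s.
With the tool pointing down it reaches from about 0.425 to 0.95 m from the base axis. Payload 3.5 kg.
Tool frame: the origin (TCP) lies on the centre line of the jaws, within the pads' length; the fingertips stand 25 mm ahead of it and the grasp point (between the pads) lies 6 mm ahead of it (ctrl.finger_overhang is the distance from the TCP to the fingertips, in m); z points along the fingers, y is the line along which they close (so a half turn about z gives the same grasp; the last joint's range is limited). The gripper opens to 85 mm and grips with 20 to 120 N. Pads are 22 mm wide; open, the fingers measure 114 mm over their backs; the gripper's body (76 mm by 85 mm) begins 54 mm behind the grasp point. The pads swing forward as they close: fully open they stand 13 mm farther back than shut.
Start: joints at [-1.445, 0.286, 1.577, -0, 1.279, -0.15], TCP at [0.184, -0.649, 0.256] pointing down, gripper open.
Joint ranges: [-2.77, 2.77], [-0.9, 2.22], [0.21, 2.48], [-1.53, 4.67], [0.24, 2.81], [-2.84, 2.84]. Speed limits (rad/s): [2.79, 2.79, 3.14, 3.14, 3.14, 3.14].

## Interface

Orientations are given as a unit quaternion [x, y, z, w].
In Python, from plant import get_state, imaging, job, ctrl gives the robot as it stands.
- The arm moves only by the tool jog_arm, never from a script. Its argument "increments" is a list of rows, each an object of numbers: "dx", "dy", "dz": the shift along the world's x, y, z each as a share of 12 cm, from -1 to 1; "ax", "ay", "az": the turn, a rotation vector about the world's x, y, z each as a share of pi/2 rad, from -1 to 1; "gripper": the gripper command: -1 is shut, 1 is fully open, values between are in proportion. A call has 1 to 10 rows; each row is the pose to reach, as a shift and turn from the pose commanded when the call began; what a row does not reach only later rows make up. A row lasts 1/10 s, in which the tool goes at most 50 mm and 8.59 degrees, less where a joint would pass 70% of its speed; a pose out of reach is approached as far as the arm can. A call with a number of a shift or a turn outside -1 to 1 is refused whole. A call with a gripper value outside its range is refused whole. The fingers move at their own pace and stop on an object; "force" is the grip in N (left out, the last holds). Time passes only in rows, so rows that repeat a pose let the fingers close. It gives the time, the measured TCP pose, the force, the opening and the grip force at its end, in the units of the state.
- get_state(): the state, without advancing time (a new reading comes with each control period).
- imaging.read_camera(name): name is "scene" or "top"; returns a dict with "frame" (420x560x3 uint8, blue, green, red), "depth" (420x560 float32, m along the optical axis (not along the pixel's ray), 0 where there is no reading), "camera_matrix" (3x3 intrinsics, pixels), "dist" ([k1, k2, p1, p2, k3] as OpenCV has them; the pictures are not rectified), "extrinsics" (4x4, takes a point from camera to world coordinates). Camera axes: x right, y up, looking along -z (the intrinsics and any distortion apply to the point x, -y, -z); pixel columns grow to the right and rows downward; lengths in m; the calibration is good to about 2 mm. A picture is of the moment at which its call begins.
- job.sign_off(): hands the job in; it is judged then, once.
The state is a dict: "time": time; "qpos": joint angles; "dq": joint speeds; "joint_efforts": joint torques, N m; "eef_pos": TCP position; "tcp_rot": TCP orientation; "contact_force": force on the tool from outside, world axes, zero at the start; "wrist_torque": the same for the moment, N m; "opening": opening from 0.0 (shut) to 1.0 (fully open); "finger_force": force on a finger pad.
Only numpy, scipy, OpenCV 4.12 (cv2) and the standard library are available. Lean on these libraries where they do the work, as an engineer would, in place of code of your own. Each camera call takes 0.05 s, during which the arm holds its last target. There are 200 camera calls.

## Working session

There is one attempt and no reset: what is moved stays moved. The work goes in short steps, Python scripts to look and compute and a tool call to move; the robot and the scene stay as the last step left them, time stands still between calls to the robot, and variables do not carry over. Pictures are saved under pics/ and viewed, at most 10 in all, crops included, and the job is handed in when it is done.

Besides the shell and the picture viewer there is one more tool, called by a JSON object that holds its "op" and its "data". jog_arm: Moves the arm, as the interface text tells. Shift numbers are shares of 12 cm and turn numbers shares of pi/2 rad, none past 1 either way. Its arguments: {"type":"object","properties":{"increments":{"type":"array"},"force":{"type":"number"}},"required":["increments"]}

```bash
mkdir -p pics
cat > h.py <<'E'
import numpy as np, cv2
from plant import get_state, imaging, job, ctrl
def cam(n):
    return imaging.read_camera(n)
def cloud(c):
    K,d,T=np.array(c["camera_matrix"],float),np.array(c["dist"],float),np.array(c["extrinsics"],float)
    h,w=c["depth"].shape
    u,v=np.meshgrid(np.arange(w),np.arange(h))
    p=cv2.undistortPoints(np.stack([u,v],-1).reshape(-1,1,2).astype(float),K,d).reshape(h,w,2)
    z=c["depth"].astype(float)
    P=np.stack([p[...,0]*z,-p[...,1]*z,-z],-1)@T[:3,:3].T+T[:3,3]
    P[z==0]=np.nan
    return P
E
python3 - <<'E'
from h import *
s=get_state();print(s["time"],s["eef_pos"],s["tcp_rot"],s["contact_force"])
for n in("top","scene"):
    c=cam(n);cv2.imwrite(f"pics/{n}0.png",c["frame"]);P=cloud(c);np.savez(f"{n}0.npz",P=P,f=c["frame"],K=c["camera_matrix"],d=c["dist"],T=c["extrinsics"])
    print(n,np.array(c["extrinsics"])[:3].round(3).tolist(),P[::105,::140].round(3).tolist())
E
```

```text
0.0 [ 0.18378115 -0.64889323  0.25492967] [ 9.90504364e-01  1.37476267e-01  2.27472493e-05 -1.17515918e-03] [-0.01943173  0.62693544 -0.40988287]
top [[0.012, 0.996, -0.087, 0.452], [-1.0, 0.014, 0.026, 0.046], [0.028, 0.087, 0.996, 0.901]] [[[0.974, 0.661, 0.002], [0.933, 0.326, 0.082], [0.911, 0.043, 0.132], [0.92, -0.228, 0.13]], [[0.59, 0.336, 0.464], [0.743, 0.344, -0.002], [0.748, 0.04, 0.001], [0.754, -0.269, 0.001]], [[0.482, 0.347, 0.434], [0.514, 0.333, 0.003], [0.518, 0.037, 0.001], [0.522, -0.266, 0.0]], [[0.159, 1.086, -0.751], [0.165, 0.557, -0.75], [0.17, 0.024, -0.746], [0.173, -0.517, -0.746]]]
scene [[-0.508, 0.643, -0.573, -0.096], [-0.861, -0.379, 0.339, 0.395], [0.001, 0.666, 0.746, 0.878]] [[[0.976, 0.423, 0.515], [0.748, 0.196, 0.54], [0.737, -0.092, 0.482], [1.085, -0.889, 0.199]], [[1.068, 0.524, 0.246], [1.068, 0.187, 0.124], [0.894, -0.183, 0.096], [0.231, -0.002, 0.549]], [[0.686, 0.573, 0.243], [0.79, 0.309, 0.001], [0.588, -0.004, 0.016], [0.165, 0.021, 0.426]], [[0.63, 0.682, 0.016], [0.475, 0.412, 0.018], [0.335, 0.145, -0.006], [0.087, 0.047, 0.283]]]
```

View pics/top0.png

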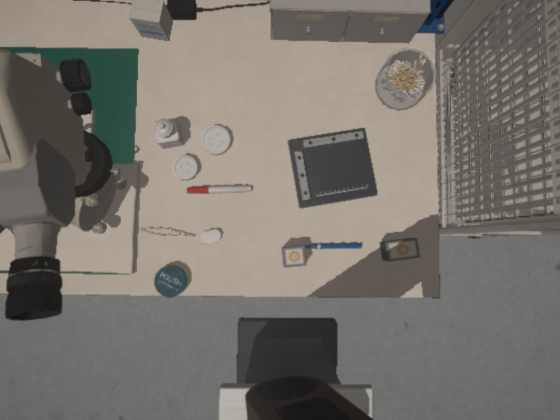

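View pics/scene0.png

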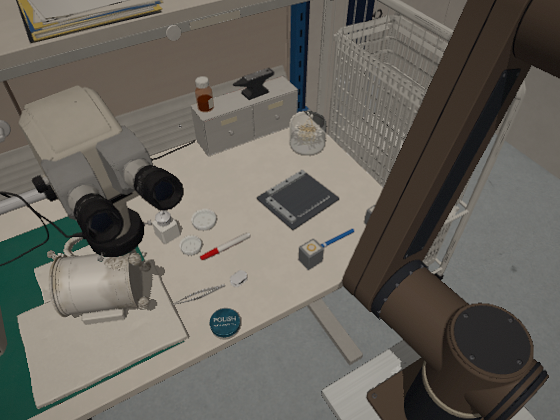

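The top view shows the long block at about (400,249) and the short one at (293,256). The plate is around (333,167), with the long fence along its upper edge and the short fence on its left. The scene view agrees, though the arm hides the long block there.

```bash
cat >> h.py <<'E'
def rect(P,box,z0,z1):
    u0,v0,u1,v1=box
    Q=P[v0:v1,u0:u1].reshape(-1,3);Q=Q[(Q[:,2]>z0)&(Q[:,2]<z1)]
    r=cv2.minAreaRect((Q[:,:2]*1000).astype(np.float32))
    return np.round(r[0],1),np.round(r[1],1),round(r[2],2),len(Q),np.median(Q[:,2]).round(4),np.round(cv2.boxPoints(r),1).tolist()
E
python3 - <<'E'
from h import *
D=np.load("top0.npz");P=D["P"];f=D["f"]
print("long",rect(P,(370,225,430,275),.042,.065))
print("short",rect(P,(275,238,312,275),.042,.065))
print("plate",rect(P,(275,118,390,215),.0055,.035))
print("fences",rect(P,(275,118,390,215),.016,.03))
c=f[110:280,270:430];cv2.imwrite("pics/crop.png",cv2.resize(c,None,fx=3.5,fy=3.5,interpolation=cv2.INTER_CUBIC))
E
```

```text
long (array([ 437.9, -210.1]), array([39.9, 65.1]), 8.62, 649, np.float64(0.0527), [[413.29998779296875, -180.89999389648438], [423.0, -245.3000030517578], [462.5, -239.3000030517578], [452.70001220703125, -174.89999389648438]])
short (array([422. ,   7.5]), array([39.8, 46. ]), 6.38, 463, np.float64(0.0528), [[399.70001220703125, 28.100000381469727], [404.79998779296875, -17.5], [444.29998779296875, -13.100000381469727], [439.20001220703125, 32.599998474121094]])
plate (array([618.1, -75.8]), array([204.7, 217.3]), 0.2, 5451, np.float64(0.0109), [[515.4000244140625, 32.5], [516.2000122070312, -184.8000030517578], [720.7999877929688, -184.10000610351562], [720.0999755859375, 33.20000076293945]])
fences (array([635.9, -46.2]), array([ 91.5, 193.5]), 48.99, 846, np.float64(0.0207), [[532.9000244140625, -17.299999237060547], [678.9000244140625, -144.1999969482422], [738.9000244140625, -75.19999694824219], [592.9000244140625, 51.79999923706055]])
```

View pics/crop.png

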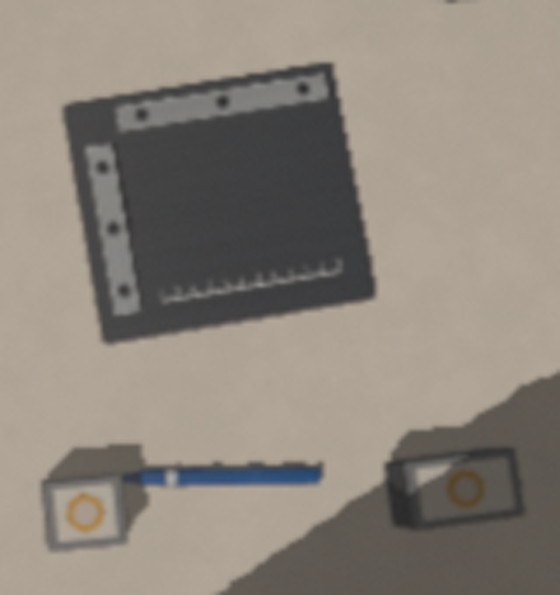

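The crop shows the long block at (465,487), partly in the arm's shadow. The plate is turned about 9°, the long fence's inner edge runs from (120,132) to (328,100), and the short fence's runs from (113,145) to (138,310). I'll fit the fences by their light colour on the z = 20 mm plane.

```bash
cat >> h.py <<'E'
def onplane(D,uv,z):
    p=cv2.undistortPoints(np.array(uv,float).reshape(-1,1,2),D["K"],D["d"]).reshape(-1,2)
    r=np.c_[p[:,0],-p[:,1],-np.ones(len(p))]@D["T"][:3,:3].T
    o=D["T"][:3,3];return (o+r*((z-o[2])/r[:,2])[:,None])[:,:2]
E
python3 - <<'E'
from h import *
D=np.load("top0.npz");f=D["f"]
x0,y0=280,120
g=cv2.resize(cv2.cvtColor(f[y0:213,x0:383],cv2.COLOR_BGR2GRAY),None,fx=4,fy=4,interpolation=cv2.INTER_LINEAR)
hsv=f[y0:213,x0:383]
print(f[160,335],f[137,320],f[170,302],f[150,270])
dark=(g<115).astype(np.uint8)   # plate incl. fences: worktop brighter
fm=((g>95)&(g<155)).astype(np.uint8)
for nm,m,z in(("fence",fm,.02),("plate",(g<145).astype(np.uint8),.01)):
    m=cv2.morphologyEx(m,cv2.MORPH_OPEN,np.ones((7,7)) if nm=="fence" else np.ones((21,21)))
    cs,_=cv2.findContours(m,cv2.RETR_EXTERNAL,cv2.CHAIN_APPROX_NONE)
    for c in cs:
        if cv2.contourArea(c)<1500:continue
        uv=(c.reshape(-1,2)+.5)/4-.5+[x0,y0]
        r=cv2.minAreaRect((onplane(D,uv,z)*1000).astype(np.float32))
        print(nm,np.round(r[0],1),np.round(r[1],1),round(r[2],2),np.round(cv2.boxPoints(r),1).tolist())
E
```

```text
[67 65 66] [83 84 85] [129 132 133] [149 162 174]
fence [591.1  -8. ] [105.4  17.7] 10.35 [[537.7000122070312, -8.800000190734863], [540.9000244140625, -26.200000762939453], [644.5, -7.300000190734863], [641.4000244140625, 10.100000381469727]]
fence [670.3 -73.8] [ 17.4 130.9] 10.36 [[650.0, -11.0], [673.5, -139.6999969482422], [690.5999755859375, -136.60000610351562], [667.0999755859375, -7.900000095367432]]
plate [610.9 -74. ] [153.5 174.4] 10.33 [[519.7000122070312, -1.899999976158142], [551.0, -173.5], [702.0, -146.0], [670.7000122070312, 25.600000381469727]]
```

{"op": "jog_arm", "data": {"increments": [{"dx": 0.6,"dy": 0.6,"dz": 0,"gripper": 1},{"dx": 1,"dy": 1,"dz": 0,"gripper": 1},{"dx": 1,"dy": 1,"dz": 0,"gripper": 1},{"dx": 1,"dy": 1,"dz": 0,"gripper": 1},{"dx": 1,"dy": 1,"dz": 0,"gripper": 1}]}}

```text
$.increments[0]: bad value
```

Run:
```python
from h import *
print(ctrl.finger_overhang, [a for a in dir(ctrl) if a[0]!='_'])
for n in("top","scene"):
    P=np.load(n+"0.npz")["P"].reshape(-1,3)
    for x0 in np.arange(.3,.8,.05):
        m=(P[:,0]>x0)&(P[:,0]<x0+.05)&(P[:,1]<-.2)&(P[:,1]>-.6)&(P[:,2]>.08)
        if n=="scene": m&=P[:,0]>.5
        if m.any(): print(n,x0.round(2),m.sum(),"ymax",np.percentile(P[m,1],98).round(3),"zmax",P[m,2].max().round(3),"xmin",P[m,0].min().round(3))
```

```text
0.025 ['Unreachable', 'finger_overhang']
top 0.45 546 ymax -0.413 zmax 0.233 xmin 0.477
top 0.5 781 ymax -0.424 zmax 0.221 xmin 0.502
top 0.55 839 ymax -0.424 zmax 0.222 xmin 0.55
top 0.6 825 ymax -0.425 zmax 0.223 xmin 0.6
top 0.65 867 ymax -0.425 zmax 0.226 xmin 0.65
top 0.7 965 ymax -0.212 zmax 0.23 xmin 0.7
top 0.75 1166 ymax -0.247 zmax 0.237 xmin 0.75
scene 0.5 57 ymax -0.411 zmax 0.418 xmin 0.535
scene 0.55 358 ymax -0.411 zmax 0.418 xmin 0.551
scene 0.6 791 ymax -0.411 zmax 0.417 xmin 0.6
scene 0.65 763 ymax -0.412 zmax 0.418 xmin 0.65
scene 0.7 740 ymax -0.215 zmax 0.418 xmin 0.7
scene 0.75 693 ymax -0.25 zmax 0.425 xmin 0.75
```

{"op": "jog_arm", "data": {"increments": [{"dx": 0.0,"dy": 0.4,"dz": 0.0,"ax": 0.0,"ay": 0.0,"az": 0.0,"gripper": 1.0}]}}

```text
time: 0.2
eef_pos: [0.1829, -0.6036, 0.2528]
tcp_rot: [0.991, 0.137, -0.0, -0.001]
contact_force: [0.5, -0.1, 0.8]
opening: 1.001
finger_force: 0.0
```

{"op": "jog_arm", "data": {"increments": [{"dx": 0.3,"dy": 0.3,"dz": 0.0,"ax": 0.0,"ay": 0.0,"az": 0.09,"gripper": 1.0},{"dx": 0.5,"dy": 0.6,"dz": 0.0,"ax": 0.0,"ay": 0.0,"az": 0.18,"gripper": 1.0},{"dx": 0.7,"dy": 1.0,"dz": 0.0,"ax": 0.0,"ay": 0.0,"az": 0.27,"gripper": 1.0},{"dx": 0.8,"dy": 1.0,"dz": 0.0,"ax": 0.0,"ay": 0.0,"az": 0.36,"gripper": 1.0},{"dx": 0.8,"dy": 1.0,"dz": 0.0,"ax": 0.0,"ay": 0.0,"az": 0.45,"gripper": 1.0}]}}

```text
time: 0.7
eef_pos: [0.2814, -0.4793, 0.2557]
tcp_rot: [0.88, 0.476, 0.0, -0.0]
contact_force: [-0.3, -0.3, 0.1]
opening: 1.001
finger_force: 0.0
```

{"op": "jog_arm", "data": {"increments": [{"dx": 0.2,"dy": 0.4,"dz": 0.0,"ax": 0.0,"ay": 0.0,"az": 0.09,"gripper": 1.0},{"dx": 0.3,"dy": 0.8,"dz": 0.0,"ax": 0.0,"ay": 0.0,"az": 0.18,"gripper": 1.0},{"dx": 0.4,"dy": 1.0,"dz": 0.0,"ax": 0.0,"ay": 0.0,"az": 0.27,"gripper": 1.0},{"dx": 0.5,"dy": 1.0,"dz": 0.0,"ax": 0.0,"ay": 0.0,"az": 0.36,"gripper": 1.0},{"dx": 0.5,"dy": 1.0,"dz": 0.0,"ax": 0.0,"ay": 0.0,"az": 0.47,"gripper": 1.0},{"dx": 0.5,"dy": 1.0,"dz": 0.0,"ax": 0.0,"ay": 0.0,"az": 0.47,"gripper": 1.0}]}}

```text
time: 1.3
eef_pos: [0.34, -0.3608, 0.2559]
tcp_rot: [0.651, 0.759, 0.0, -0.0]
contact_force: [0.3, -0.4, -0.8]
opening: 0.996
finger_force: 0.0
```

{"op": "jog_arm", "data": {"increments": [{"dx": 0.3,"dy": 0.4,"dz": -0.2,"ax": 0.0,"ay": 0.0,"az": 0.0,"gripper": 1.0},{"dx": 0.6,"dy": 0.8,"dz": -0.6,"ax": 0.0,"ay": 0.0,"az": 0.0,"gripper": 1.0},{"dx": 0.8,"dy": 1.0,"dz": -1.0,"ax": 0.0,"ay": 0.0,"az": 0.0,"gripper": 1.0},{"dx": 0.817,"dy": 1.0,"dz": -1.0,"ax": 0.0,"ay": 0.0,"az": 0.0,"gripper": 1.0}]}}

```text
time: 1.7
eef_pos: [0.4384, -0.2405, 0.1353]
tcp_rot: [0.653, 0.757, -0.0, 0.0]
contact_force: [0.5, 0.3, -0.2]
opening: 0.999
finger_force: 0.0
```

{"op": "jog_arm", "data": {"increments": [{"dx": 0.0,"dy": 0.255,"dz": 0.0,"ax": 0.0,"ay": 0.0,"az": 0.0,"gripper": 1.0},{"dx": 0.0,"dy": 0.255,"dz": 0.0,"ax": 0.0,"ay": 0.0,"az": 0.0,"gripper": 1.0}]}}

```text
time: 1.9
eef_pos: [0.4365, -0.2072, 0.1331]
tcp_rot: [0.652, 0.758, 0.0, -0.004]
contact_force: [-0.3, -0.3, -0.4]
opening: 0.997
finger_force: 0.0
```

Run:
```python
from h import *
s=get_state();print(s["time"],s["eef_pos"],s["tcp_rot"],s["qpos"],s["contact_force"])
for n in("scene","top"):
    c=cam(n);P=cloud(c);f=c["frame"]
    if n=="top":
        cv2.imwrite("pics/t1.png",cv2.resize(f[180:300,340:460],None,fx=4,fy=4,interpolation=cv2.INTER_CUBIC))
```

```text
1.9 [ 0.43645891 -0.2072328   0.13312464] [ 6.51809445e-01  7.58372901e-01  4.81756813e-05 -3.87150077e-03] [-6.53923511e-01  6.89857466e-03  2.13302525e+00  6.26065860e-04
  1.00939438e+00 -8.05106455e-01] [-0.29951661 -0.34812242 -0.4149459 ]
```

View pics/t1.png

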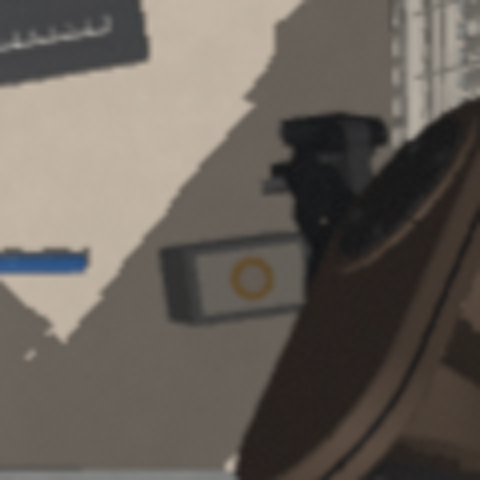

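The block sits at (250,280) in the crop and the hand at about (335,130). Allowing for parallax, that puts the hand over the block, so I'll descend and grip.

{"op": "jog_arm", "data": {"increments": [{"dx": 0.0,"dy": 0.0,"dz": -0.2,"ax": 0.0,"ay": 0.0,"az": 0.0,"gripper": 1.0},{"dx": 0.0,"dy": 0.0,"dz": -0.45,"ax": 0.0,"ay": 0.0,"az": 0.0,"gripper": 1.0},{"dx": 0.0,"dy": 0.0,"dz": -0.7,"ax": 0.0,"ay": 0.0,"az": 0.0,"gripper": 1.0},{"dx": 0.0,"dy": 0.0,"dz": -0.783,"ax": 0.0,"ay": 0.0,"az": 0.0,"gripper": 1.0},{"dx": 0.0,"dy": 0.0,"dz": -0.783,"ax": 0.0,"ay": 0.0,"az": 0.0,"gripper": 1.0}]}}

```text
time: 2.5
eef_pos: [0.4372, -0.2115, 0.0417]
tcp_rot: [0.653, 0.757, -0.0, -0.001]
contact_force: [-0.7, 0.9, 0.2]
opening: 1.0
finger_force: 0.0
```

{"op": "jog_arm", "data": {"increments": [{"dx": 0.0,"dy": 0.0,"dz": 0.0,"ax": 0.0,"ay": 0.0,"az": 0.0,"gripper": 0.2},{"dx": 0.0,"dy": 0.0,"dz": 0.0,"ax": 0.0,"ay": 0.0,"az": 0.0,"gripper": 0.05},{"dx": 0.0,"dy": 0.0,"dz": 0.0,"ax": 0.0,"ay": 0.0,"az": 0.0,"gripper": -0.3},{"dx": 0.0,"dy": 0.0,"dz": 0.0,"ax": 0.0,"ay": 0.0,"az": 0.0,"gripper": -1.0},{"dx": 0.0,"dy": 0.0,"dz": 0.0,"ax": 0.0,"ay": 0.0,"az": 0.0,"gripper": -1.0},{"dx": 0.0,"dy": 0.0,"dz": 0.0,"ax": 0.0,"ay": 0.0,"az": 0.0,"gripper": -1.0},{"dx": 0.0,"dy": 0.0,"dz": 0.0,"ax": 0.0,"ay": 0.0,"az": 0.0,"gripper": -1.0},{"dx": 0.0,"dy": 0.0,"dz": 0.0,"ax": 0.0,"ay": 0.0,"az": 0.0,"gripper": -1.0}], "force": 60}}

```text
time: 3.3
eef_pos: [0.439, -0.2117, 0.044]
tcp_rot: [0.652, 0.758, -0.0, 0.001]
contact_force: [-1.5, -0.2, 6.5]
opening: 0.461
finger_force: 62.3
```

{"op": "jog_arm", "data": {"increments": [{"dx": 0.0,"dy": 0.0,"dz": 0.2,"ax": 0.0,"ay": 0.0,"az": 0.0,"gripper": -1.0},{"dx": 0.0,"dy": 0.0,"dz": 0.45,"ax": 0.0,"ay": 0.0,"az": 0.0,"gripper": -1.0},{"dx": 0.0,"dy": 0.0,"dz": 0.6,"ax": 0.0,"ay": 0.0,"az": 0.0,"gripper": -1.0},{"dx": 0.0,"dy": 0.0,"dz": 0.6,"ax": 0.0,"ay": 0.0,"az": 0.0,"gripper": -1.0},{"dx": 0.0,"dy": 0.0,"dz": 0.6,"ax": 0.0,"ay": 0.0,"az": 0.0,"gripper": -1.0}]}}

```text
time: 3.8
eef_pos: [0.4374, -0.2105, 0.1137]
tcp_rot: [0.652, 0.758, -0.0, -0.0]
contact_force: [0.4, -0.1, -2.6]
opening: 0.463
finger_force: 61.3
```

{"op": "jog_arm", "data": {"increments": [{"dx": 0.2,"dy": 0.2,"dz": 0.0,"ax": 0.0,"ay": 0.0,"az": 0.018,"gripper": -1.0},{"dx": 0.5,"dy": 0.4,"dz": 0.0,"ax": 0.0,"ay": 0.0,"az": 0.018,"gripper": -1.0},{"dx": 0.8,"dy": 0.7,"dz": 0.0,"ax": 0.0,"ay": 0.0,"az": 0.018,"gripper": -1.0},{"dx": 0.95,"dy": 0.85,"dz": 0.0,"ax": 0.0,"ay": 0.0,"az": 0.018,"gripper": -1.0},{"dx": 0.95,"dy": 0.85,"dz": 0.0,"ax": 0.0,"ay": 0.0,"az": 0.018,"gripper": -1.0}]}}

```text
time: 4.3
eef_pos: [0.5525, -0.1061, 0.112]
tcp_rot: [0.64, 0.769, -0.0, -0.002]
contact_force: [0.2, -0.1, -2.1]
opening: 0.456
finger_force: 61.6
```

{"op": "jog_arm", "data": {"increments": [{"dx": 0.3,"dy": 0.2,"dz": 0.0,"ax": 0.0,"ay": 0.0,"az": 0.0,"gripper": -1.0},{"dx": 0.55,"dy": 0.4,"dz": 0.0,"ax": 0.0,"ay": 0.0,"az": 0.0,"gripper": -1.0},{"dx": 0.617,"dy": 0.437,"dz": -0.15,"ax": 0.0,"ay": 0.0,"az": 0.0,"gripper": -1.0},{"dx": 0.617,"dy": 0.437,"dz": -0.35,"ax": 0.0,"ay": 0.0,"az": 0.0,"gripper": -1.0},{"dx": 0.617,"dy": 0.437,"dz": -0.4,"ax": 0.0,"ay": 0.0,"az": 0.0,"gripper": -1.0},{"dx": 0.617,"dy": 0.437,"dz": -0.4,"ax": 0.0,"ay": 0.0,"az": 0.0,"gripper": -1.0}]}}

```text
time: 4.9
eef_pos: [0.6233, -0.0564, 0.0632]
tcp_rot: [0.642, 0.767, -0.002, -0.003]
contact_force: [-0.3, 0.1, -1.9]
opening: 0.454
finger_force: 61.7
```

Run:
```python
from h import *
s=get_state();print(s["time"],s["eef_pos"],s["tcp_rot"],s["contact_force"])
im=[]
for n,(u0,v0,u1,v1) in(("top",(270,110,400,220)),("scene",(230,140,360,250))):
    c=cam(n);np.savez(f"{n}1.npz",P=cloud(c),f=c["frame"],K=c["camera_matrix"],d=c["dist"],T=c["extrinsics"])
    im.append(cv2.resize(c["frame"][v0:v1,u0:u1],(400,338),interpolation=cv2.INTER_CUBIC))
cv2.imwrite("pics/p2.png",np.hstack(im))
```

```text
4.9 [ 0.62329942 -0.05644629  0.06315427] [ 0.64154419  0.76707877 -0.00151951 -0.0029827 ] [-0.30500901  0.06690145 -1.90041605]
```

View pics/p2.png

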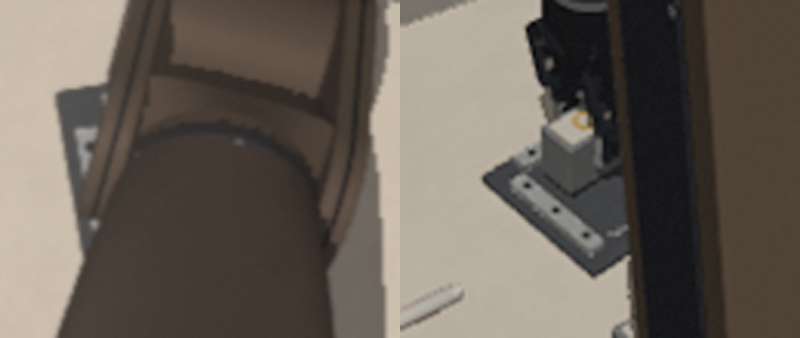

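The scene half shows the block held upright beside the corner, with its end at about (570,155). It is inside both fences and clear of them. Lowering gently by contact.

{"op": "jog_arm", "data": {"increments": [{"dx": 0.0,"dy": 0.0,"dz": -0.03,"ax": 0.0,"ay": 0.0,"az": 0.0,"gripper": -1.0},{"dx": 0.0,"dy": 0.0,"dz": -0.06,"ax": 0.0,"ay": 0.0,"az": 0.0,"gripper": -1.0},{"dx": 0.0,"dy": 0.0,"dz": -0.09,"ax": 0.0,"ay": 0.0,"az": 0.0,"gripper": -1.0},{"dx": 0.0,"dy": 0.0,"dz": -0.09,"ax": 0.0,"ay": 0.0,"az": 0.0,"gripper": -1.0}], "force": 80}}

```text
time: 5.4
eef_pos: [0.6255, -0.0564, 0.0551]
tcp_rot: [0.641, 0.767, -0.0, -0.0]
contact_force: [-0.6, -0.6, -2.0]
opening: 0.453
finger_force: 83.7
```

{"op": "jog_arm", "data": {"increments": [{"dx": 0.0,"dy": 0.0,"dz": -0.01,"ax": 0.0,"ay": 0.0,"az": 0.0,"gripper": -1.0},{"dx": 0.0,"dy": 0.0,"dz": -0.01,"ax": 0.0,"ay": 0.0,"az": 0.0,"gripper": -1.0}]}}

```text
time: 5.6
eef_pos: [0.6259, -0.0564, 0.0543]
tcp_rot: [0.641, 0.767, -0.0, -0.0]
contact_force: [0.1, 0.8, -1.9]
opening: 0.453
finger_force: 83.7
```

{"op": "jog_arm", "data": {"increments": [{"dx": 0.0,"dy": 0.0,"dz": -0.008,"ax": 0.0,"ay": 0.0,"az": 0.0,"gripper": -1.0},{"dx": 0.0,"dy": 0.0,"dz": -0.008,"ax": 0.0,"ay": 0.0,"az": 0.0,"gripper": -1.0}]}}

```text
time: 5.8
eef_pos: [0.6262, -0.0564, 0.0542]
tcp_rot: [0.641, 0.767, 0.0, 0.0]
contact_force: [-2.8, 1.3, 2.0]
opening: 0.455
finger_force: 84.6
```

{"op": "jog_arm", "data": {"increments": [{"dx": 0.0,"dy": 0.0,"dz": -0.008,"ax": 0.0,"ay": 0.0,"az": 0.0,"gripper": -1.0},{"dx": 0.0,"dy": 0.0,"dz": -0.008,"ax": 0.0,"ay": 0.0,"az": 0.0,"gripper": -1.0}]}}

```text
time: 6.0
eef_pos: [0.6262, -0.0564, 0.0541]
tcp_rot: [0.641, 0.767, -0.0, -0.0]
contact_force: [-4.5, 1.2, 7.3]
opening: 0.452
finger_force: 85.3
```

{"op": "jog_arm", "data": {"increments": [{"dx": 0.016,"dy": 0.003,"dz": 0.008,"ax": 0.0,"ay": 0.0,"az": 0.0,"gripper": -1.0},{"dx": 0.033,"dy": 0.006,"dz": 0.008,"ax": 0.0,"ay": 0.0,"az": 0.0,"gripper": -1.0},{"dx": 0.05,"dy": 0.009,"dz": 0.008,"ax": 0.0,"ay": 0.0,"az": 0.0,"gripper": -1.0},{"dx": 0.066,"dy": 0.012,"dz": 0.008,"ax": 0.0,"ay": 0.0,"az": 0.0,"gripper": -1.0},{"dx": 0.066,"dy": 0.012,"dz": 0.008,"ax": 0.0,"ay": 0.0,"az": 0.0,"gripper": -1.0}]}}

```text
time: 6.5
eef_pos: [0.6346, -0.0552, 0.0541]
tcp_rot: [0.641, 0.767, 0.0, 0.001]
contact_force: [-3.3, -0.2, 5.7]
opening: 0.454
finger_force: 84.9
```

{"op": "jog_arm", "data": {"increments": [{"dx": 0.008,"dy": 0.0015,"dz": 0.0,"ax": 0.0,"ay": 0.0,"az": 0.0,"gripper": -1.0},{"dx": 0.016,"dy": 0.003,"dz": 0.0,"ax": 0.0,"ay": 0.0,"az": 0.0,"gripper": -1.0},{"dx": 0.016,"dy": 0.003,"dz": 0.0,"ax": 0.0,"ay": 0.0,"az": 0.0,"gripper": -1.0}]}}

```text
time: 6.8
eef_pos: [0.6361, -0.0549, 0.0541]
tcp_rot: [0.641, 0.767, -0.0, 0.0]
contact_force: [-4.1, -0.8, 6.1]
opening: 0.455
finger_force: 85.0
```

{"op": "jog_arm", "data": {"increments": [{"dx": 0.008,"dy": 0.0015,"dz": 0.0,"ax": 0.0,"ay": 0.0,"az": 0.0,"gripper": -1.0},{"dx": 0.016,"dy": 0.003,"dz": 0.0,"ax": 0.0,"ay": 0.0,"az": 0.0,"gripper": -1.0},{"dx": 0.016,"dy": 0.003,"dz": 0.0,"ax": 0.0,"ay": 0.0,"az": 0.0,"gripper": -1.0}]}}

```text
time: 7.1
eef_pos: [0.638, -0.0546, 0.0541]
tcp_rot: [0.641, 0.767, -0.0, 0.0]
contact_force: [-3.0, -0.3, 5.8]
opening: 0.454
finger_force: 85.1
```

{"op": "jog_arm", "data": {"increments": [{"dx": 0.008,"dy": 0.0015,"dz": 0.0,"ax": 0.0,"ay": 0.0,"az": 0.0,"gripper": -1.0},{"dx": 0.016,"dy": 0.003,"dz": 0.0,"ax": 0.0,"ay": 0.0,"az": 0.0,"gripper": -1.0},{"dx": 0.016,"dy": 0.003,"dz": 0.0,"ax": 0.0,"ay": 0.0,"az": 0.0,"gripper": -1.0}]}}

```text
time: 7.4
eef_pos: [0.6384, -0.0545, 0.0542]
tcp_rot: [0.641, 0.768, -0.002, -0.002]
contact_force: [-8.2, -0.7, 9.7]
opening: 0.452
finger_force: 85.5
```

Contact with the long fence came at 618.2 mm along the plate's x axis, against 618.1 predicted. I'll ease off slightly and slide towards the short fence.

{"op": "jog_arm", "data": {"increments": [{"dx": -0.008,"dy": -0.0015,"dz": 0.004,"ax": 0.0,"ay": 0.0,"az": 0.0,"gripper": -1.0},{"dx": -0.011,"dy": 0.015,"dz": 0.004,"ax": 0.0,"ay": 0.0,"az": 0.0,"gripper": -1.0},{"dx": -0.014,"dy": 0.031,"dz": 0.004,"ax": 0.0,"ay": 0.0,"az": 0.0,"gripper": -1.0},{"dx": -0.017,"dy": 0.048,"dz": 0.004,"ax": 0.0,"ay": 0.0,"az": 0.0,"gripper": -1.0},{"dx": -0.02,"dy": 0.064,"dz": 0.004,"ax": 0.0,"ay": 0.0,"az": 0.0,"gripper": -1.0},{"dx": -0.02,"dy": 0.064,"dz": 0.004,"ax": 0.0,"ay": 0.0,"az": 0.0,"gripper": -1.0}]}}

```text
time: 8.0
eef_pos: [0.6371, -0.0481, 0.0542]
tcp_rot: [0.641, 0.768, -0.002, 0.001]
contact_force: [-4.7, -5.1, 5.1]
opening: 0.455
finger_force: 84.9
```

{"op": "jog_arm", "data": {"increments": [{"dx": -0.0015,"dy": 0.008,"dz": 0.0,"ax": 0.0,"ay": 0.0,"az": 0.0,"gripper": -1.0},{"dx": -0.003,"dy": 0.016,"dz": 0.0,"ax": 0.0,"ay": 0.0,"az": 0.0,"gripper": -1.0},{"dx": -0.003,"dy": 0.016,"dz": 0.0,"ax": 0.0,"ay": 0.0,"az": 0.0,"gripper": -1.0}]}}

```text
time: 8.3
eef_pos: [0.6368, -0.0464, 0.0542]
tcp_rot: [0.641, 0.768, -0.002, 0.001]
contact_force: [-4.1, -5.7, 5.1]
opening: 0.453
finger_force: 84.9
```

{"op": "jog_arm", "data": {"increments": [{"dx": -0.0015,"dy": 0.008,"dz": 0.0,"ax": 0.0,"ay": 0.0,"az": 0.0,"gripper": -1.0},{"dx": -0.003,"dy": 0.016,"dz": 0.0,"ax": 0.0,"ay": 0.0,"az": 0.0,"gripper": -1.0},{"dx": -0.003,"dy": 0.016,"dz": 0.0,"ax": 0.0,"ay": 0.0,"az": 0.0,"gripper": -1.0}]}}

```text
time: 8.6
eef_pos: [0.6365, -0.0445, 0.0542]
tcp_rot: [0.641, 0.768, -0.002, 0.001]
contact_force: [-4.1, -7.2, 4.7]
opening: 0.457
finger_force: 84.9
```

{"op": "jog_arm", "data": {"increments": [{"dx": -0.0015,"dy": 0.008,"dz": 0.0,"ax": 0.0,"ay": 0.0,"az": 0.0,"gripper": -1.0},{"dx": -0.003,"dy": 0.016,"dz": 0.0,"ax": 0.0,"ay": 0.0,"az": 0.0,"gripper": -1.0},{"dx": -0.003,"dy": 0.016,"dz": 0.0,"ax": 0.0,"ay": 0.0,"az": 0.0,"gripper": -1.0}]}}

```text
time: 8.9
eef_pos: [0.6362, -0.0426, 0.0542]
tcp_rot: [0.641, 0.768, -0.002, 0.001]
contact_force: [-4.2, -6.5, 4.6]
opening: 0.458
finger_force: 84.9
```

{"op": "jog_arm", "data": {"increments": [{"dx": -0.0015,"dy": 0.008,"dz": 0.0,"ax": 0.0,"ay": 0.0,"az": 0.0,"gripper": -1.0},{"dx": -0.0015,"dy": 0.008,"dz": 0.0,"ax": 0.0,"ay": 0.0,"az": 0.0,"gripper": -1.0}]}}

```text
time: 9.1
eef_pos: [0.6361, -0.0424, 0.0543]
tcp_rot: [0.641, 0.768, -0.002, 0.002]
contact_force: [-3.8, -8.8, 4.0]
opening: 0.454
finger_force: 84.7
```

{"op": "jog_arm", "data": {"increments": [{"dx": -0.0015,"dy": 0.008,"dz": 0.0,"ax": 0.0,"ay": 0.0,"az": 0.0,"gripper": -1.0},{"dx": -0.0015,"dy": 0.008,"dz": 0.0,"ax": 0.0,"ay": 0.0,"az": 0.0,"gripper": -1.0}]}}

```text
time: 9.3
eef_pos: [0.6361, -0.0423, 0.0543]
tcp_rot: [0.64, 0.768, -0.003, 0.003]
contact_force: [-3.1, -10.3, 3.9]
opening: 0.455
finger_force: 84.6
```

{"op": "jog_arm", "data": {"increments": [{"dx": 0.008,"dy": 0.007,"dz": 0.0,"ax": 0.0,"ay": 0.0,"az": 0.0,"gripper": -1.0},{"dx": 0.0175,"dy": 0.014,"dz": 0.0,"ax": 0.0,"ay": 0.0,"az": 0.0,"gripper": -1.0},{"dx": 0.0175,"dy": 0.02,"dz": 0.0,"ax": 0.0,"ay": 0.0,"az": 0.0,"gripper": -1.0},{"dx": 0.0175,"dy": 0.02,"dz": 0.0,"ax": 0.0,"ay": 0.0,"az": 0.0,"gripper": -1.0}]}}

```text
time: 9.7
eef_pos: [0.6364, -0.0421, 0.0545]
tcp_rot: [0.64, 0.768, -0.006, 0.001]
contact_force: [-10.4, -18.6, 8.3]
opening: 0.456
finger_force: 85.3
```

```bash
cat > st.py <<'E'
from h import *
from scipy.spatial.transform import Rotation as R
s=get_state();a=np.radians(10.35);M=np.array([[np.cos(a),np.sin(a)],[-np.sin(a),np.cos(a)]])
p=np.array(s["eef_pos"]);F=np.array(s["contact_force"]);r=R.from_quat(s["tcp_rot"]).as_matrix()
print(s["time"],"plate xy",(M@p[:2]*1000).round(2),"F",(M@F[:2]).round(1),F[2].round(1),"T",np.round(s["wrist_torque"],2),"yaw",np.degrees(np.arctan2(r[1,1],r[0,1])).round(2),"toolz in plate",np.degrees(M@r[:2,2]).round(2))
E
python3 st.py
```

```text
9.7 plate xy [ 618.51 -155.79] F [-13.5 -16.4] 8.3 T [-2.84  1.7   0.09] yaw 10.42 toolz in plate [-0.42 -0.55]
```

{"op": "jog_arm", "data": {"increments": [{"dx": 0.006,"dy": 0.001,"dz": 0.0,"ax": 0.0,"ay": 0.0,"az": 0.0,"gripper": -1.0},{"dx": 0.0115,"dy": 0.0065,"dz": 0.0,"ax": 0.0,"ay": 0.0,"az": 0.0,"gripper": -1.0},{"dx": 0.0115,"dy": 0.0065,"dz": 0.0,"ax": 0.0,"ay": 0.0,"az": 0.0,"gripper": -1.0},{"dx": 0.0115,"dy": 0.0065,"dz": 0.0,"ax": 0.0,"ay": 0.0,"az": 0.0,"gripper": -1.0}]}}

```text
time: 10.1
eef_pos: [0.6366, -0.042, 0.0545]
tcp_rot: [0.64, 0.768, -0.007, 0.0]
contact_force: [-14.6, -19.4, 11.8]
opening: 0.455
finger_force: 85.8
```

```bash
python3 st.py
python3 - <<'E'
from h import *
c=cam("scene");P=cloud(c);f=c["frame"]
cv2.imwrite("pics/s3.png",cv2.resize(f[155:235,250:350],(750,600),interpolation=cv2.INTER_CUBIC))
a=np.radians(10.35);M=np.array([[np.cos(a),np.sin(a)],[-np.sin(a),np.cos(a)]])
Q=P[140:235,240:350].reshape(-1,3)*1000;Q=Q[~np.isnan(Q[:,0])];L=np.c_[Q[:,:2]@M.T-[638.1,-122.1],Q[:,2]-10]
e=L[(L[:,0]>-36)&(L[:,0]<-4)&(abs(L[:,1])<6)&(L[:,2]>14)&(L[:,2]<49)]
if len(e)>20:
    A=np.c_[np.ones(len(e)),e[:,0],e[:,2]-26];k=np.linalg.lstsq(A,e[:,1],rcond=None)[0];print("end face y",len(e),k[0].round(2),"slopes deg",np.degrees(k[1:]).round(2))
t=L[(L[:,0]>-45)&(L[:,0]<5)&(L[:,1]>-75)&(L[:,1]<5)&(L[:,2]>46)&(L[:,2]<58)]
print("top",len(t),np.percentile(t,[2,50,98],axis=0).round(1).tolist())
E
```

```text
10.1 plate xy [ 618.69 -155.73] F [-17.9 -16.5] 11.8 T [-3.25  2.33  0.06] yaw 10.44 toolz in plate [-0.64 -0.56]
end face y 72 0.96 slopes deg [-1.3  -1.07]
top 199 [[-40.4, -44.7, 47.4], [-18.5, -18.2, 51.6], [1.8, 2.3, 57.3]]
```

View pics/s3.png

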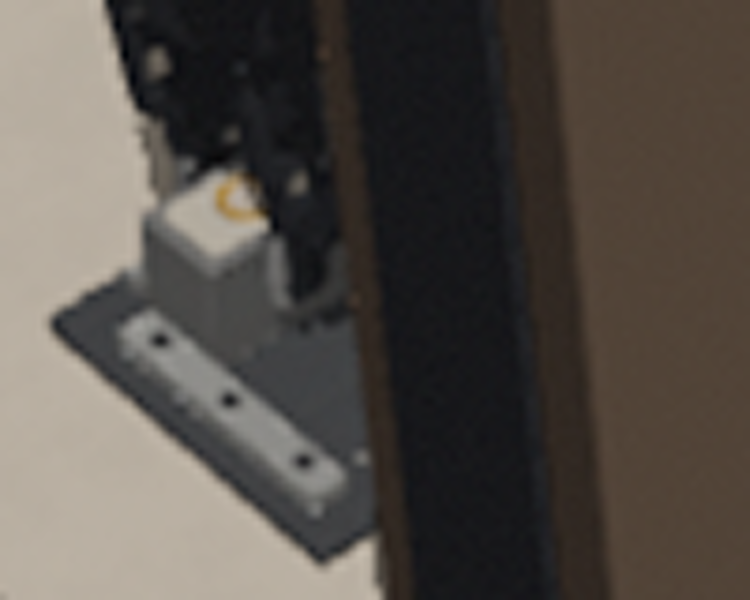

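The picture shows the block upright, with its end against the short fence (contact line about (150–230, 300–350)) and its top at the right height. I'll hold briefly and check that the push is steady.

{"op": "jog_arm", "data": {"increments": [{"dx": 0.0,"dy": 0.0,"dz": 0.0,"ax": 0.0,"ay": 0.0,"az": 0.0,"gripper": -1.0},{"dx": 0.0,"dy": 0.0,"dz": 0.0,"ax": 0.0,"ay": 0.0,"az": 0.0,"gripper": -1.0},{"dx": 0.0,"dy": 0.0,"dz": 0.0,"ax": 0.0,"ay": 0.0,"az": 0.0,"gripper": -1.0},{"dx": 0.0,"dy": 0.0,"dz": 0.0,"ax": 0.0,"ay": 0.0,"az": 0.0,"gripper": -1.0},{"dx": 0.0,"dy": 0.0,"dz": 0.0,"ax": 0.0,"ay": 0.0,"az": 0.0,"gripper": -1.0}]}}

```text
time: 10.65
eef_pos: [0.6366, -0.0421, 0.0545]
tcp_rot: [0.64, 0.768, -0.007, 0.0]
contact_force: [-14.2, -19.9, 11.1]
opening: 0.457
finger_force: 85.8
```

```bash
python3 st.py
```

```text
10.65 plate xy [ 618.67 -155.74] F [-17.6 -17. ] 11.1 T [-3.24  2.33  0.06] yaw 10.43 toolz in plate [-0.64 -0.56]
```

Steady at about 17 N in each direction, so I'm handing in.

```bash
python3 -c "
from plant import job
print(job.sign_off())"
```

```text
the job is handed in; nothing more can be done
None
```

I handed the job in at about 10.7 s with the longer block standing upright in the plate's corner, still gripped and pressed steadily with about 17 N towards each fence; no verdict came back, and the split of force on each fence could not be measured directly.

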